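# Stand the spotting tile up to drain

## Robot

A 6-joint arm with a two-finger parallel gripper is mounted at the origin on a cart in front of the work surface, level with it; the furniture and walls round the work are solid. World frame = base frame: x ahead of the robot, y to its left, z up, the work surface at z = 0. Lengths are in m, angles in rad, forces in N, time in s.
With the tool pointing down it reaches from about 0.375 to 0.975 m from the base axis. Payload 3.8 kg.
Tool frame: the origin (TCP) lies between the finger pads; the fingertips stand 17 mm ahead of it and the grasp point (between the pads) lies 2 mm behind it; z points along the fingers, y is the line along which they close (so a half turn about z gives the same grasp; the last joint's range is limited). The gripper opens to 85 mm and grips with 20 to 120 N. Pads are 22 mm wide; open, the fingers measure 114 mm over their backs; the gripper's body (76 mm by 85 mm) begins 54 mm behind the grasp point. The pads swing forward as they close: fully open they stand 13 mm farther back than shut.
Start: joints at [1.2, 0.264, 1.604, -0, 1.274, -0.037], TCP at [0.221, 0.638, 0.248] pointing down, gripper open.
Joint ranges: [-2.63, 2.63], [-0.94, 2.18], [0.31, 2.57], [-1.31, 4.45], [0, 2.66], [-2.55, 2.55]. Speed limits (rad/s): [2.57, 2.57, 3.14, 3.14, 3.14, 3.14].

## Interface

Orientations are given as a rotation vector (axis times angle).
In Python, from workcell import bot gives the robot as it stands.
- The arm moves only by the tool play_rows, never from a script. Its argument "steps" is one flat list of numbers, 4 for each row, row after row: the shift along the tool's x, y, z in m, then the turn about the tool's z in rad. A call has 1 to 10 rows; each row is the pose to reach, as a shift and turn from the pose commanded when the call began, along the tool's axes at that moment; what a row does not reach only later rows make up. A row lasts 1/8 s, in which the tool goes at most 62.5 mm and 10.7 degrees, less where a joint would pass 70% of its speed; a pose out of reach is approached as far as the arm can. A call with a gripper value outside its range is refused whole. "jaw" is the closure in counts, from 0 (fully open) to 255 (shut), set as the call begins (left out, the last holds). The fingers move at their own pace and stop on an object; "grip_force" is the grip in N (left out, the last holds). Time passes only in rows, so rows that repeat a pose let the fingers close. It gives the time, the measured TCP pose, the force, the opening and the grip force at its end, in the units of the state.
- bot.read_state(): the state, without advancing time (a new reading comes with each control period).
- bot.read_camera(name): name is "scene" or "top" or "wrist"; returns a dict with "pixels" (480x640x3 uint8, blue, green, red), "mtx" (3x3 intrinsics, pixels), "dist" ([k1, k2, p1, p2, k3] as OpenCV has them; the pictures are not rectified), "R" (3x3) and "t" (3): a world point X has camera coordinates R X + t. Camera axes: x right, y down, z forward; pixel columns grow to the right and rows downward; lengths in m; the calibration is good to about 2 mm. A picture is of the moment at which its call begins. There is no depth.
- bot.finish_job(): hands the job in; it is judged then, once.
The state is a dict: "time": time; "q": joint angles; "joint_vel": joint speeds; "joint_torque": joint torques, N m; "tool_pos": TCP position; "tcp_rot": TCP orientation; "wrist_force": force on the tool from outside, world axes, zero at the start; "torque": the same for the moment, N m; "width": opening from 0.0 (shut) to 1.0 (fully open); "grip_force": force on a finger pad.
Only numpy, scipy, OpenCV 4.12 (cv2) and the standard library are available. Lean on these libraries where they do the work, as an engineer would, in place of code of your own. Each camera call takes 0.05 s, during which the arm holds its last target. There are 200 camera calls.

## Task

The white spotting tile lies on the sloping bed of the blue draining stand, a little short of the slatted fence. First slide it down the bed until its far edge sits squarely against the foot of the fence; then, with that edge staying down on the bed, tip the tile up about it until it stands leaning back against the fence, and leave it there at rest. Do not disturb the amber bottle or the beaker.

Things in the scene. Friction and masses are not known exactly. Their poses are not given: they have to be found in the camera images.
- stand: blue and steel draining stand, fixed, 150 mm wide (y). Origin on the worktop below the corner where bed and fence meet; x from the bed toward the fence, y along the fence, z up. The bed is a sheet, 140 mm wide, that rises from the corner toward the robot (-x) at 18 degrees for 96 mm. Base plate 8 mm high, to x = -90 mm. The slatted fence, 95 mm long, rises from the corner, leaning back (+x) 15 degrees
- stand_corner (a point): middle of the line where the bed's upper face meets the fence's face, 30 mm above the worktop
- tile: white ceramic tile, 12 round wells on its upper face, 110 (x) by 120 (y) by 10 mm (z), 0.25 kg. Origin: centre of its plain underside; x toward the fence, down the slope; z out of the face with wells. It lies on the bed, held by friction, far edge 18 to 27 mm short of the fence; its near edge overhangs the bed's front by some 35 mm. Stood up, its wells face the fence
- tile_far_edge (a point): middle of the underside's edge on the fence side, 55 mm from the tile's origin along its x
- tile_near_edge (a point): middle of the underside's edge on the robot's side, 55 mm from the tile's origin along -x; at the start some 70 mm above the worktop, free space below and behind it for a fingertip
- tool_case: black tool case standing open to the left (+y) of the stand, fixed, an obstacle to steer round: its lower half spans world x 0.18 to 0.51, y -0.05 to 0.42, 0.12 m high; its upright lid spans x 0.50 to 0.62, y -0.04 to 0.42, up to z = 0.42 m
- amber_bottle: brown reagent bottle with black cap, 62 mm across, 138 mm tall, standing beside the stand on its -y side; origin at the centre of its foot
- beaker: clear 100 ml beaker, 52 mm across, 69 mm tall, standing beside the stand on its -y side; origin at the centre of its foot

How it is judged:
By the outcome, as a careful person would: the job done as asked, in the order asked, and still so for the second after the job is handed in, with the robot touching nothing.
It also fails if it takes over 48 s, if anything falls off the work surface, if the arm or the gripper's body presses on something with over 40 N, if the wrist force passes 120 N, or if a joint passes its speed limit or range.

## Working session

There is one attempt and no reset: what is moved stays moved. The work goes in short steps, Python scripts to look and compute and a tool call to move; the robot and the scene stay as the last step left them, time stands still between calls to the robot, and variables do not carry over. Pictures are saved under pics/ and viewed, at most 10 in all, crops included, and the job is handed in when it is done.

Besides the shell and the picture viewer there is one more tool, called as a command line: name --argument value ..., lists and objects as JSON in quotes. play_rows: Moves the arm, as the interface text tells. Its arguments: {"type":"object","properties":{"steps":{"type":"array"},"jaw":{"type":"number"},"grip_force":{"type":"number"}},"required":["steps"]}

```bash
mkdir -p pics
python3 - <<'E'
from workcell import bot
import cv2
s=bot.read_state(); print(s)
for n in("scene","top"):
    c=bot.read_camera(n); cv2.imwrite(f"pics/{n}0.png",c["pixels"]); print(n,c["mtx"].tolist(),c["dist"],c["R"].tolist(),c["t"])
E
```

```text
{'time': 0.0, 'q': array([ 1.20011658e+00,  2.64745357e-01,  1.60536624e+00, -4.60361899e-05,
        1.27370489e+00, -3.69098200e-02]), 'joint_vel': array([ 9.18770456e-04,  1.49201474e-04,  1.83207200e-04,  6.50548861e-04,
       -8.28454804e-04, -5.57516739e-05]), 'joint_torque': array([ 4.47695429e-04, -5.15125501e+01, -3.67317367e+01, -3.32415209e-05,
        1.29779390e-02,  3.18050081e-05]), 'tool_pos': array([0.2209061 , 0.63709721, 0.24697143]), 'tcp_rot': array([-0.52176549, -3.09754684,  0.00343444]), 'wrist_force': array([ 0.251722  , -0.1551948 ,  0.32244198]), 'torque': array([ 0.0011502 ,  0.01180536, -0.06124444]), 'grip_force': 0.0, 'width': 1.0014844988939757}
scene [[586.715912531343, 0.0, 313.4292005093501], [0.0, 586.715912531343, 244.8690413781384], [0.0, 0.0, 1.0]] [-0.09540792  0.          0.          0.          0.        ] [[0.8401396230510777, -0.542363418540518, -0.0027085067169998257], [-0.345615904268282, -0.5315089867742229, -0.7733355311215545], [0.4179893066771097, 0.6506459246066801, -0.6339911831376736]] [-0.50357878  0.07586122  1.1422492 ]
top [[470.82287619513, 0.0, 317.3871443489431], [0.0, 470.82287619513, 234.4599027819474], [0.0, 0.0, 1.0]] [-0.01420495  0.          0.          0.          0.        ] [[-0.0022583864339778595, -0.9998261283320193, -0.018509802681798283], [-0.9906720301678541, 0.0047589002481081355, -0.13618473303395887], [0.13624914067184757, 0.018029586047184704, -0.9905105278053081]] [-0.12208538  0.50279494  0.90208516]
```

View pics/scene0.png

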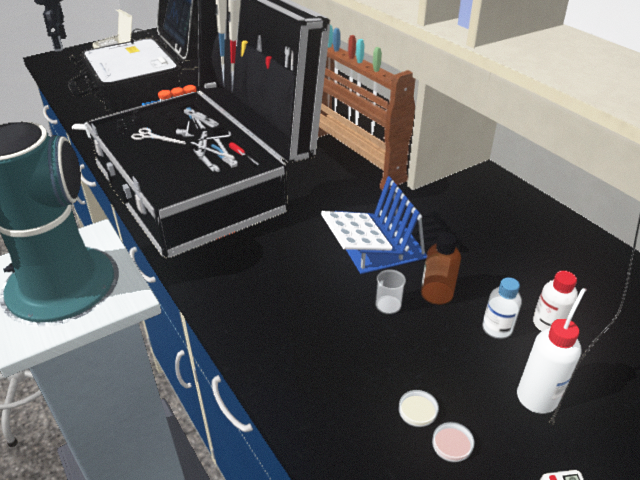

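View pics/top0.png

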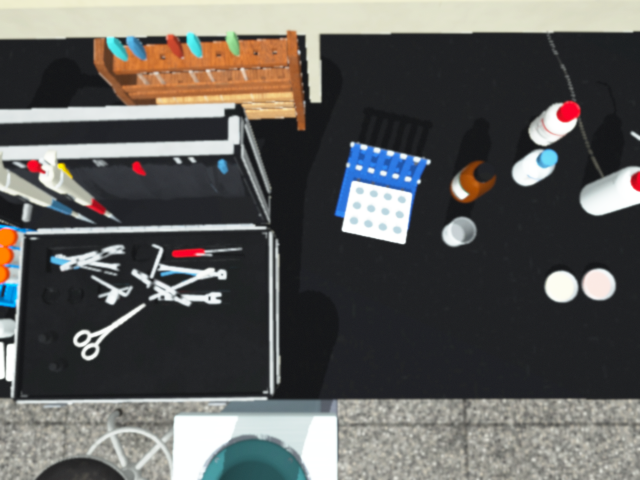

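Scene view: the tile is around (357,228), on the blue stand at (390,225), with the beaker at (390,290) and the bottle at (440,270). Top view: the tile is around (377,212) and the fence feet at y≈150. Next I'll crop both for corner picking.

Run:
```python
import cv2
a=cv2.imread("pics/top0.png")[135:250,325:500]
cv2.imwrite("pics/topc.png",cv2.resize(a,None,fx=4.5,fy=4.5,interpolation=cv2.INTER_CUBIC))
a=cv2.imread("pics/scene0.png")[170:320,310:470]
cv2.imwrite("pics/scenec.png",cv2.resize(a,None,fx=4,fy=4,interpolation=cv2.INTER_CUBIC))
```

```text
(no output)
```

View pics/topc.png

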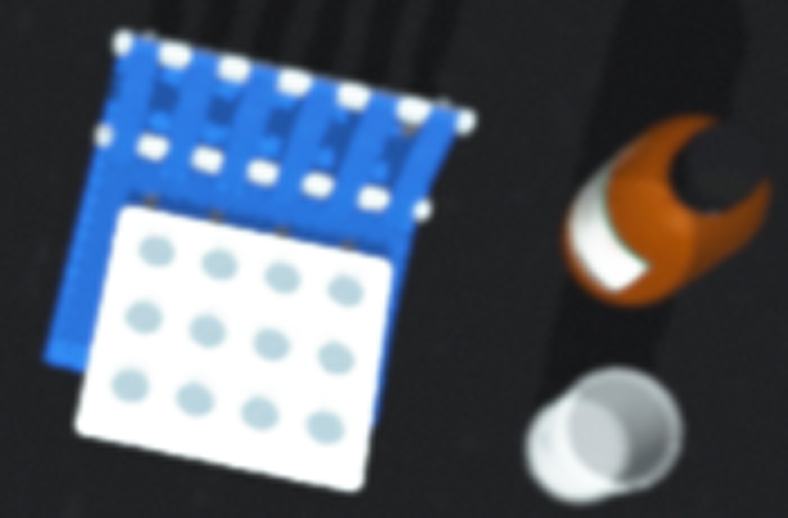

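View pics/scenec.png

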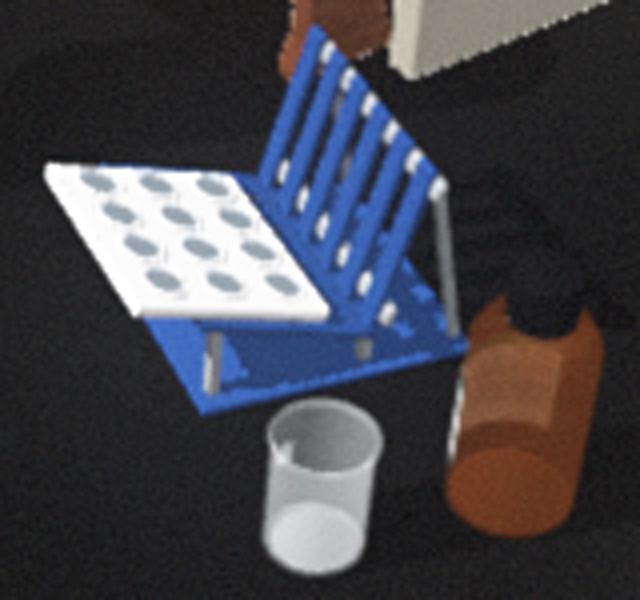

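```bash
cat > fit.py <<'E'
import numpy as np, cv2
from scipy.optimize import least_squares
from workcell import bot
from scipy.spatial.transform import Rotation as Ro
C={n:bot.read_camera(n) for n in("scene","top")}
def proj(n,P):
    c=C[n]; return cv2.projectPoints(np.asarray(P,float),cv2.Rodrigues(c["R"])[0],c["t"],c["mtx"],c["dist"])[0][:,0]
obs={"top":np.array([[122,207],[392,262],[360,492],[76,432],[120,38],[470,118]])/4.5+[325,135],
     "scene":np.array([[240,175],[328,316],[137,316],[46,166],[318,30],[438,185]])/4+[310,170]}
a=np.radians(18)
ex=np.array([np.cos(a),0,-np.sin(a)]);ez=np.array([np.sin(a),0,np.cos(a)]);ey=np.array([0,1,0])
def pts(p):
    x,y,yaw,g,dy,dyaw,w=p
    R=Ro.from_euler('z',yaw).as_matrix(); k=np.array([0,0,.03])
    c=k-ex*(g+.055)+dy*ey
    tx=np.cos(dyaw)*ex+np.sin(dyaw)*ey; ty=np.cos(dyaw)*ey-np.sin(dyaw)*ex
    T=[c+sx*.055*tx+sy*.06*ty+.01*ez for sx,sy in((1,1),(1,-1),(-1,-1),(-1,1))]
    f=k+.095*np.array([np.sin(np.radians(15)),0,np.cos(np.radians(15))])
    T+=[f+w*ey,f-w*ey]
    b=[c-.055*tx,c+.055*tx]
    M=lambda v:np.array(v)@R.T+[x,y,0]
    return M(T),M(b)
res=lambda p:np.concatenate([(proj(n,pts(p)[0])-obs[n]).ravel() for n in obs])
s=least_squares(res,[.58,-.15,-.2,.022,0,0,.07],loss='soft_l1')
print(s.x,np.degrees(s.x[[2,5]])); print(s.fun.reshape(2,6,2).round(1)); print("near,far",pts(s.x)[1])
st=bot.read_state(); print(Ro.from_rotvec(st["tcp_rot"]).as_matrix().round(3))
E
python3 fit.py
```

```text
[ 0.61768802 -0.25569494 -0.24955943  0.02743607 -0.00654188  0.03442019
  0.07265351] [-14.29870204   1.97213177]
[[[ 1.4 -0.1]
  [ 0.9  0.2]
  [ 1.1 -1.5]
  [ 1.5 -1.6]
  [ 1.2 -0.1]
  [ 0.7  0.5]]

 [[-3.2 -0.8]
  [ 0.  -1.7]
  [-0.7 -3. ]
  [-0.9 -1.3]
  [-2.  -2.1]
  [-0.6 -1.6]]]
near,far [[ 0.48897462 -0.23159368  0.07246001]
 [ 0.59122484 -0.25374797  0.03848828]]
[[-0.945  0.328 -0.001]
 [ 0.328  0.945 -0.001]
 [ 0.    -0.001 -1.   ]]
```

play_rows --steps '[-0.03,-0.045,0,0,-0.07,-0.1,0,0,-0.105,-0.15,0,0,-0.14,-0.2,0,0,-0.175,-0.25,0,0,-0.21,-0.3,0,0,-0.231,-0.33,0,0,-0.265,-0.385,0,-0.02,-0.295,-0.44,0,-0.05,-0.325,-0.49,0,-0.084]' --jaw 100

```text
time: 1.45
tool_pos: [0.3675, 0.0665, 0.2485]
tcp_rot: [0.389, 3.116, 0.0]
wrist_force: [0.8, 0.5, 0.3]
width: 0.611
grip_force: 0.0
```

play_rows --steps '[-0.02,-0.05,0,0,-0.045,-0.1,0,0,-0.07,-0.15,0,0,-0.095,-0.2,0,0,-0.115,-0.245,0,0,-0.12,-0.259,0,0,-0.12,-0.259,0,0]'

```text
time: 2.33
tool_pos: [0.4196, -0.2126, 0.248]
tcp_rot: [-0.394, -3.116, -0.001]
wrist_force: [-0.2, 0.9, -0.8]
width: 0.608
grip_force: 0.0
```

Run:
```python
from workcell import bot
import cv2
c=bot.read_camera("wrist"); cv2.imwrite("pics/w1.png",c["pixels"]); print(c["mtx"].tolist(),c["dist"],c["R"].tolist(),c["t"])
s=bot.read_state(); print(s["tool_pos"],s["tcp_rot"],s["q"])
```

```text
[[425.8578091795572, 0.0, 316.0602173550998], [0.0, 425.8578091795572, 238.13423364029398], [0.0, 0.0, 1.0]] [-0.09677393  0.          0.          0.          0.        ] [[0.2505167595769423, 0.9681122625297234, -1.7625266328054443e-05], [0.9171659644007478, -0.23732764467575304, 0.32012838489816486], [0.3099160320408038, -0.08021369092767797, -0.9473741694134605]] [ 0.10079958 -0.47659026  0.23250893]
[ 0.41952472 -0.21173335  0.24793486] [-3.92359156e-01 -3.11604624e+00 -1.67686843e-03] [-5.20849627e-01 -1.31013026e-01  2.02430780e+00  6.56316531e-04
  1.24957779e+00 -1.84134055e+00]
```

View pics/w1.png

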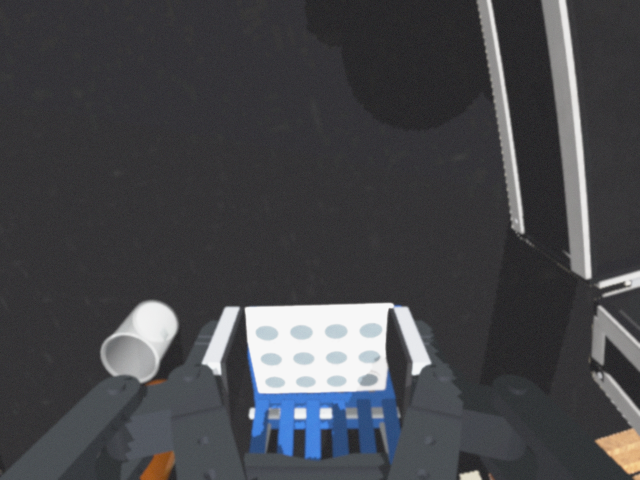

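The wrist view shows the tile's near corners at (246,306) and (394,303), and the fence's lower bar level at row 412. I'll back-project the near corners.

Run:
```python
from workcell import bot
import cv2,numpy as np
c=bot.read_camera("wrist")
u=cv2.undistortPoints(np.array([[[246,306.]],[[394,303]]]),c["mtx"],c["dist"])[:,0]
s=bot.read_state(); th=np.radians(-14.3); X=np.array([np.cos(th),np.sin(th)]);Y=np.array([-X[1],X[0]])
o=-c["R"].T@c["t"]
P=[]
for a in u:
    d=c["R"].T@np.r_[a,1]; p=o+d*(.082-o[2])/d[2]; P.append(p); print(p, "rel tcp stand axes",X@(p-s["tool_pos"])[:2],Y@(p-s["tool_pos"])[:2])
print(np.linalg.norm(P[0]-P[1])); print("corner rel tcp",X@(np.array([.6177,-.2557])-s["tool_pos"][:2]),Y@(np.array([.6177,-.2557])-s["tool_pos"][:2]))
```

```text
[ 0.47463559 -0.28135703  0.082     ] rel tcp stand axes 0.07067165534652653 -0.054387567850557074
[ 0.50043498 -0.17105431  0.082     ] rel tcp stand axes 0.06842701393170317 0.05886992171674284
0.11327973057069032
corner rel tcp 0.2029660590421279 0.005811263574770638
```

play_rows --steps '[0,0,0.045,0,0,0,0.09,0,0,0,0.135,0,0,0,0.165,0,0,0,0.178,0,-0.015,0,0.178,0,-0.03,0,0.178,0,-0.042,0,0.178,0,-0.048,0,0.178,0,-0.048,0,0.178,0]'

```text
time: 3.68
tool_pos: [0.4671, -0.2245, 0.0706]
tcp_rot: [0.391, 3.117, -0.0]
wrist_force: [-0.4, -0.5, -0.2]
width: 0.608
grip_force: 0.0
```

Run:
```python
from workcell import bot
import cv2
c=bot.read_camera("wrist")["pixels"]; s=bot.read_camera("scene")["pixels"][170:320,270:470]
import numpy as np
a=cv2.resize(c[200:480,150:550],(400,280));b=cv2.resize(s,(800,600-280),interpolation=cv2.INTER_CUBIC)
b=cv2.resize(s,(400,300),interpolation=cv2.INTER_CUBIC)
cv2.imwrite("pics/m1.png",np.vstack([a,b]))
s=bot.read_state(); print(s["tool_pos"],s["tcp_rot"],s["wrist_force"])
```

```text
[ 0.46606069 -0.22408914  0.07016499] [-3.91404553e-01 -3.11643817e+00 -3.12972670e-04] [ 0.50561443 -0.34915589 -0.05276664]
```

View pics/m1.png

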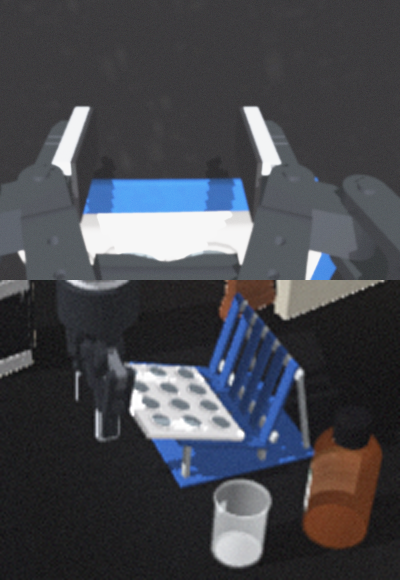

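play_rows --steps '[-0.006,0,0,0,-0.01,0,0,0,-0.013,0,0,0,-0.016,0,0.001,0,-0.019,0,0.002,0,-0.022,0,0.003,0,-0.025,0,0.004,0,-0.028,0,0.005,0,-0.03,0,0.006,0,-0.03,0,0.006,0]'

```text
time: 5.03
tool_pos: [0.4957, -0.2317, 0.0642]
tcp_rot: [0.391, 3.117, -0.0]
wrist_force: [0.2, 0.3, 0.7]
width: 0.611
grip_force: 0.0
```

```bash
cat > look.py <<'E'
from workcell import bot
import cv2,numpy as np,sys
t=bot.read_camera("top")["pixels"][120:260,320:460]; s=bot.read_camera("scene")["pixels"][160:300,300:440]
F=np.mean([bot.read_state()["wrist_force"]],0)
cv2.imwrite(sys.argv[1],np.hstack([cv2.resize(i,(400,400),interpolation=cv2.INTER_CUBIC) for i in(t,s)]))
s=bot.read_state(); d=s["tool_pos"][:2]-[.6177,-.2557]
print("X",.969*d[0]-.247*d[1],"Y",.247*d[0]+.969*d[1],"z",s["tool_pos"][2],F,s["torque"])
E
python3 look.py pics/a1.png
```

```text
X -0.12423600540828272 Y -0.006894496360455735 z 0.06431769712917287 [-0.56227224 -0.02497047 -1.07187662] [-0.01667263 -0.01867589 -0.02464179]
```

View pics/a1.png

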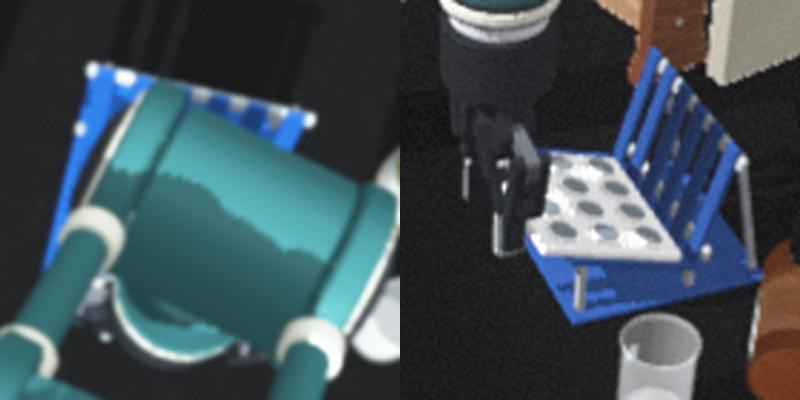

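play_rows --steps '[-0.002,0,0.0006,0,-0.004,0,0.0013,0,-0.005,0,0.0016,0,-0.005,0,0.0016,0]'

```text
time: 5.62
tool_pos: [0.5005, -0.2329, 0.0627]
tcp_rot: [0.391, 3.117, -0.0]
wrist_force: [-0.7, 0.4, 0.5]
width: 0.613
grip_force: 0.0
```

play_rows --steps '[-0.001,0,0.0003,0,-0.001,0,0.0003,0]'

```text
time: 5.88
tool_pos: [0.5013, -0.2331, 0.0623]
tcp_rot: [-0.391, -3.117, -0.0]
wrist_force: [-0.0, -0.3, 0.2]
width: 0.609
grip_force: 0.1
```

play_rows --steps '[-0.001,0,0.0003,0,-0.001,0,0.0003,0]'

```text
time: 6.12
tool_pos: [0.5023, -0.2333, 0.0621]
tcp_rot: [0.391, 3.117, -0.0]
wrist_force: [0.1, 0.2, -0.6]
width: 0.608
grip_force: 0.1
```

```bash
python3 look.py pics/a2.png
cat > force.py <<'E'
from workcell import bot
import numpy as np
F=[];T=[]
for i in range(8):
    bot.read_camera("wrist"); s=bot.read_state(); F.append(s["wrist_force"]); T.append(s["tool_pos"])
F=np.mean(F,0); print("F",F,"Fx stand",.969*F[0]-.247*F[1], np.mean(T,0))
E
python3 force.py
```

```text
X -0.11730601268181576 Y -0.00683894113223318 z 0.06205364274015023 [-0.01127834  0.5939888  -0.18036609] [0.01605054 0.03044301 0.0230741 ]
F [-0.31672577  0.09157623 -0.29969302] Fx stand -0.32952660376645254 [ 0.50232463 -0.23334164  0.0621    ]
```

play_rows --steps '[-0.001,0,0.0003,0,-0.001,0,0.0003,0]'

```text
time: 6.88
tool_pos: [0.5029, -0.2335, 0.0617]
tcp_rot: [-0.391, -3.116, -0.0]
wrist_force: [-1.9, -0.6, 2.2]
width: 0.612
grip_force: 1.0
```

```bash
python3 force.py
```

```text
F [-2.4406667   0.4183032   1.53411528] Fx stand -2.4683269223869204 [ 0.50293277 -0.23349843  0.06170666]
```

play_rows --steps '[-0.001,0,0.0003,0,-0.001,0,0.0003,0]'

```text
time: 7.52
tool_pos: [0.5031, -0.2335, 0.0613]
tcp_rot: [-0.391, -3.115, -0.001]
wrist_force: [-5.6, 0.4, 3.6]
width: 0.608
grip_force: 2.9
```

```bash
python3 force.py; python3 look.py pics/a3.png
```

```text
F [-5.66609017  0.62817179  4.04575299] Fx stand -5.645599806529715 [ 0.50315814 -0.23354971  0.06130439]
X -0.11646521998610142 Y -0.006814797459536184 z 0.0612919514985611 [-6.44530609  0.37969092  4.54251622] [0.1020509  0.8064743  0.03525629]
```

View pics/a3.png

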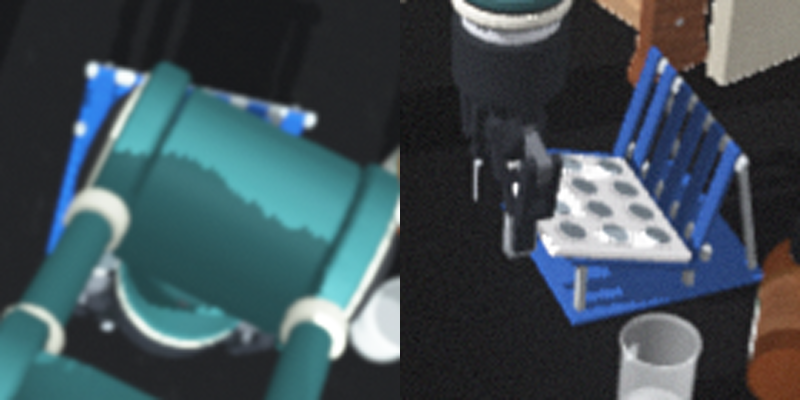

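Tile is down against the fence: contact sits at the predicted place, and the force is shared evenly by both fingers. Next is the tipping arc.

Run:
```python
import numpy as np
r=np.radians; t18=r(18); t15=np.tan(r(15))
def N(th):
    n=10*np.array([np.sin(th),-np.cos(th)]); u=np.array([-np.cos(t18),np.sin(t18)])
    b=(n[1]*t15-n[0])/(u[0]-u[1]*t15)
    return b*u+110*np.array([np.cos(th),np.sin(th)]),b
N0,_=N(r(162))
for th in list(range(162,80,-4))+[75]:
    p,b=N(r(th)); d=p-N0; print(th,d.round(1),round(b,1))
```

```text
162 [0. 0.] 0.5
158 [2.  7.4] 1.2
154 [ 4.4 14.7] 1.9
150 [ 7.4 21.6] 2.6
146 [10.8 28.4] 3.3
142 [14.7 34.8] 3.9
138 [19.  40.9] 4.5
134 [23.8 46.6] 5.2
130 [28.9 51.9] 5.7
126 [34.5 56.8] 6.3
122 [40.3 61.2] 6.8
118 [46.5 65.2] 7.3
114 [53.  68.7] 7.8
110 [59.7 71.7] 8.2
106 [66.6 74.2] 8.6
102 [73.8 76.2] 8.9
98 [81.  77.6] 9.2
94 [88.4 78.5] 9.5
90 [95.9 78.8] 9.7
86 [103.4  78.6] 9.8
82 [111.   77.8] 9.9
75 [124.1  75.2] 10.0
```

play_rows --steps '[-0.001,0,-0.003,0,-0.002,0,-0.007,0,-0.003,0,-0.0105,0,-0.004,0,-0.0145,0,-0.0052,0,-0.018,0,-0.0066,0,-0.0215,0,-0.0082,0,-0.025,0,-0.0099,0,-0.0285,0,-0.0118,0,-0.032,0,-0.0118,0,-0.032,0]'

```text
time: 9.28
tool_pos: [0.5164, -0.2369, 0.0941]
tcp_rot: [0.391, 3.116, -0.0]
wrist_force: [-2.6, -0.2, 1.4]
width: 0.604
grip_force: 1.6
```

```bash
python3 look.py pics/b1.png; python3 force.py
```

```text
X -0.10321822474346631 Y -0.006789811459676397 z 0.09360555635292137 [-2.55368479  0.25253112 -0.63855076] [0.02088057 0.403724   0.0547359 ]
F [-2.43787103 -0.11032302  0.02467574] Fx stand -2.335047238055036 [ 0.51578522 -0.23673636  0.09339015]
```

View pics/b1.png

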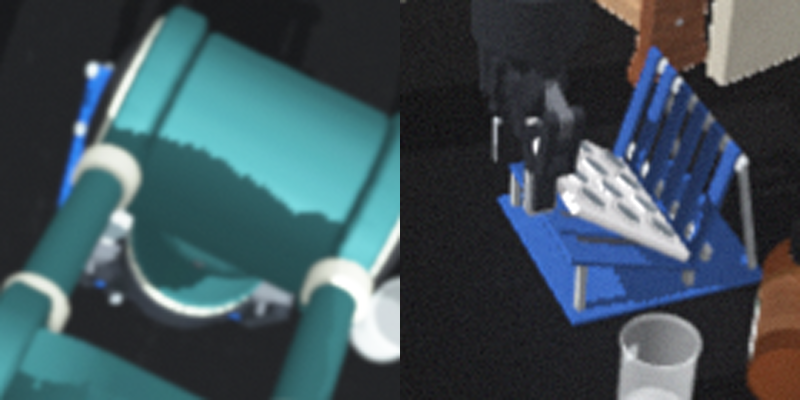

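play_rows --steps '[-0.0019,0,-0.0033,0,-0.004,0,-0.0065,0,-0.0082,0,-0.0125,0,-0.013,0,-0.018,0,-0.018,0,-0.0235,0,-0.0237,0,-0.0285,0,-0.0295,0,-0.033,0,-0.0357,0,-0.037,0,-0.0422,0,-0.0405,0,-0.0422,0,-0.0405,0]'

```text
time: 11.02
tool_pos: [0.5574, -0.2475, 0.1345]
tcp_rot: [0.391, 3.116, -0.001]
wrist_force: [-0.6, 0.1, 0.8]
width: 0.605
grip_force: 0.3
```

```bash
python3 force.py; python3 look.py pics/b2.png
```

```text
F [-0.44984364  0.53083823  0.41611832] Fx stand -0.5670155274932163 [ 0.55637961 -0.24713427  0.13388577]
X -0.061524868020868165 Y -0.006805885083152387 z 0.13389351658110585 [-0.74634814  1.04216236  0.72545595] [0.0564605  0.07781981 0.01549601]
```

play_rows --steps '[-0.003,0,-0.0015,0,-0.0065,0,-0.003,0,-0.01,0,-0.0045,0,-0.0135,0,-0.0055,0,-0.017,0,-0.0065,0,-0.02,0,-0.0075,0,-0.023,0,-0.008,0,-0.025,0,-0.008,0,-0.0265,0,-0.008,0,-0.028,0,-0.008,0]'

```text
time: 12.78
tool_pos: [0.5837, -0.2541, 0.142]
tcp_rot: [-0.391, -3.117, 0.0]
wrist_force: [0.3, -0.5, 0.4]
width: 0.607
grip_force: 0.1
```

play_rows --steps '[-0.001,0,0,0,-0.002,0,0,0,-0.003,0,0,0,-0.004,0,0,0,-0.005,0,0,0,-0.006,0,0,0,-0.007,0,0,0,-0.008,0,0,0,-0.009,0,0,0,-0.01,0,0,0]'

```text
time: 14.02
tool_pos: [0.5934, -0.2566, 0.142]
tcp_rot: [0.391, 3.117, -0.0]
wrist_force: [-0.0, 0.2, -0.1]
width: 0.608
grip_force: 0.0
```

```bash
python3 force.py; python3 look.py pics/b3.png
```

```text
F [ 0.30845519 -0.0829683  -0.02621107] Fx stand 0.3193862472709213 [ 0.59339719 -0.25657852  0.14196719]
X -0.023372841834801376 Y -0.006858337740085017 z 0.14198824152213568 [-0.08299503  0.58616826  0.1083754 ] [ 0.00553656  0.03015864 -0.00011304]
```

play_rows --steps '[-0.0015,0,0,0,-0.003,0,0,0,-0.0045,0,0,0,-0.006,0,0,0,-0.0075,0,0,0,-0.009,0,0,0,-0.0105,0,0,0,-0.012,0,0,0,-0.012,0,0,0]'

```text
time: 15.65
tool_pos: [0.6051, -0.2596, 0.142]
tcp_rot: [0.391, 3.117, -0.0]
wrist_force: [-0.0, 0.8, -0.2]
width: 0.609
grip_force: 0.0
```

play_rows --steps '[0.01,0,0,0,0.025,0,0,0,0.045,0,0,0,0.07,0,-0.01,0,0.1,0,-0.03,0,0.13,0,-0.06,0,0.16,0,-0.09,0,0.17,0,-0.1,0,0.17,0,-0.1,0]'

```text
time: 16.77
tool_pos: [0.4401, -0.2176, 0.2426]
tcp_rot: [0.392, 3.115, -0.001]
wrist_force: [0.3, -0.8, 0.3]
width: 0.604
grip_force: 0.0
```

```bash
python3 look.py pics/c1.png
python3 - <<'E'
from workcell import bot
import cv2,numpy as np
a=cv2.imread("pics/c1.png"); w=bot.read_camera("wrist")["pixels"]; cv2.imwrite("pics/final.png",np.vstack([a[:,:],np.hstack([cv2.resize(w[240:,120:560],(367,200)),np.zeros((200,433,3),np.uint8)])]))
E
```

```text
X -0.18144498928900474 Y -0.00672254048427421 z 0.2409786723016101 [-0.38342849 -0.60652521 -0.0330243 ] [ 0.01757336 -0.01890643  0.01659264]
```

View pics/final.png

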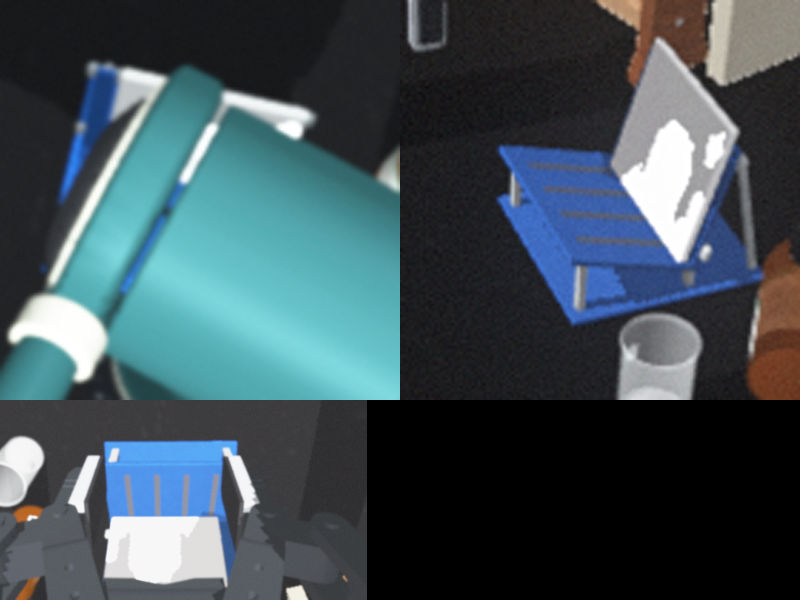

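The final picture shows the tile standing against the fence, edge on the bed and square to it. The bottle and beaker are where they were, and the gripper is clear.

```bash
python3 -c "
from workcell import bot
print(bot.finish_job())"
```

```text
the job is handed in; nothing more can be done
None
```

I slid the tile down square against the foot of the fence, then tipped it up to lean back on the fence at rest, left the bottle and beaker undisturbed, and handed the job in at about 17 s; no verdict was returned.

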